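# Hold the cover plate over the instrument housing for screwing

## Robot

A 6-joint arm with a two-finger parallel gripper is mounted at the origin on the work surface. World frame = base frame: x ahead of the robot, y to its left, z up, the work surface at z = 0. Lengths are in m, angles in degrees, forces in N, time in s.
With the tool pointing down it reaches from about 0.4 to 0.825 m from the base axis. Payload 7 kg.
Tool frame: the origin (TCP) lies between the finger pads; the fingertips stand 25 mm ahead of it and the grasp point (between the pads) lies 6 mm ahead of it; z points along the fingers, y is the line along which they close (so a half turn about z gives the same grasp; the last joint's range is limited). The gripper opens to 88 mm and grips with 3 to 60 N. Pads are 19 mm wide; open, the fingers measure 130 mm over their backs; the gripper's body (78 mm by 193 mm) begins 47 mm behind the grasp point.
Start: joints at [83.428, 20.546, 0.682, 0, -70.136, -16.507], TCP at [0.265, 0.621, 0.22] pointing down, gripper open.
Joint ranges: [-176.03, 176.03], [-82.01, 121.73], [-58.28, 71.71], [-173.87, 95.51], [-174.79, -0.11], [-173.66, 173.66]. Speed limits (degrees/s): [136.94, 136.94, 172.46, 180, 180, 180].

## Interface

Orientations are given as [roll, pitch, yaw] about the fixed x, y, z axes, in that order (R = Rz(yaw) Ry(pitch) Rx(roll)).
In Python, from plant import ctrl, imaging, telemetry, workorder gives the robot as it stands (ctrl), with the cameras (imaging), the readings (telemetry) and the job (workorder).
- The arm moves only by the tool pendant, called after "Emit:" as name([rows], argument=value, ...), one row to a line, values as JSON. Schema: {"type":"object","properties":{"rows":{"type":"array","items":{"type":"array","items":{"type":"number"},"minItems":5,"maxItems":5},"minItems":1,"maxItems":8},"only":{"type":"string"},"quiet":{"type":"boolean"},"lines":{"type":"string"}},"required":["rows"],"additionalProperties":false}. rows is a list of rows, 1 to 8 of them, each of 5 numbers: dx, dy, dz in fractions of the full range, 1 being 750 mm, then a turn about the tool's z in normalised numbers (1 is 120 degrees), then the finger opening in m; each row is the pose to reach, as a shift and turn from the pose commanded when the call began, along the tool's axes at that moment; what a row does not reach only later rows make up. A row lasts 1/8 s, in which the tool goes at most 0.0625 m and 10.7 degrees, less where a joint would pass 70% of its speed; a pose out of reach is approached as far as the arm can. The fingers move at their own pace and stop on an object; the grip force is fixed at half the most. Time passes only in rows, so rows that do not move let the fingers close. The tool returns the time, the measured TCP pose, the force, the opening and the grip force at its end. only (a regular expression) keeps the lines of the reply that match it, lines (a string "A,B") keeps lines A to B, and quiet returns only ok. A shift or turn number past 1, either way, is cut back to 1. Input that does not fit is refused with a message, and nothing moves.
- telemetry.get_obs(): the state, without advancing time (a new reading comes with each control period).
- imaging.snapshot(name): name is "scene" or "top" or "wrist"; returns a dict with "frame" (420x560x3 uint8, red, green, blue), "z_map" (420x560 float32, m along the optical axis (not along the pixel's ray), 0 where there is no reading), "fovy" (degrees; the focal length in pixels is half the picture's height over the tangent of half this angle, whatever the lens; pixels are square), "cx", "cy" (the principal point, pixels), "k1" (the pictures are not rectified: a ray, as slopes to the right and down, at radius r is drawn at 1 + k1 r^2 times it, then the intrinsics apply), "R" (3x3) and "t" (3): a world point X has camera coordinates R X + t; the wrist camera has in their place "T_tool_cam" (4x4, takes a point from camera to tool coordinates, whose origin is the TCP and whose axes are the flange's). Camera axes: x right, y down, z forward; pixel columns grow to the right and rows downward; lengths in m; the calibration is good to about 2 mm. A picture is of the moment at which its call begins: read the wrist's pose just before it.
- workorder.close_job(): hands the job in; it is judged then, once.
The state is a dict: "clock": time; "joint_pos": joint angles; "qvel": joint speeds; "tau": joint torques, N m; "tool_pos": TCP position; "orientation": TCP orientation; "force": force on the tool from outside, world axes, zero at the start; "moment": the same for the moment, N m; "opening": finger opening in m; "gripper_force": force on a finger pad.
Only numpy, scipy, OpenCV 4.12 (cv2) and the standard library are available. Lean on these libraries where they do the work, as an engineer would, in place of code of your own. Each camera call takes 0.05 s, during which the arm holds its last target. There are 200 camera calls.

## Task

Swing the hasp with the red knob up off its catch and right back past upright, then lift the aluminium cover plate out of the blue cradle by its black handle. Carry it to the open white housing and hold it level, hovering about 1 cm above the flange without touching it, the plate's four holes lined up with the four threaded holes (it fits one way round), so that a colleague can start the screws. Finish while holding it still there, in the gripper, and do not disturb the other things on the bench.

Things in the scene. Friction and masses are not known exactly. Their poses are not given: they have to be found in the camera images.
- cradle: Blue plastic transit cradle fixed to the bench, 100 (x) x 150 (y) mm, the bed on which the cover plate lies 34 mm above the bench; low lips 6 mm high at the four corners leave the plate 2.5 mm of play all round. Origin: centre of its underside; z up, its front faces -x. It stands on the robot's left or right, turned by up to 0.35 rad.
- hasp (a joint): Angle of the hasp: steel strap 14 mm wide, 128 mm long, along the cradle's x over the plate's right (-y) part, its nose over a catch at the front. 0 = closed; grows as the nose swings up and back over the hinge at the far (+x) side; 1.57 = upright; stop at 2.2. Slight friction: it falls shut if let go well before upright, falls back to the stop if let go at 1.7 or more.
- hasp_hinge (a point): Centre of the hasp's hinge axis, 54 mm in +x and 45 mm in -y of the cradle's origin, 46 mm above the bench. The hinge axis is the cradle's y.
- hasp_knob (a point): Centre of the red knob on the hasp: a disc 22 mm in diameter, 22 mm wide, its axis along the cradle's y (the hinge axis), so that, pinched from above across its flat ends, it turns between the fingers. It is 85 mm from the hinge along the strap and 20 mm above the strap's centre line; when closed, 66 mm above the bench, 26 mm above the plate's top.
- plate: Loose aluminium cover plate, 84 (x) x 134 (y) x 6 mm, about 0.26 kg, with a black bar handle on top and four 10 mm through holes: a wide pair at x = -30, y = -52 and +52 mm, a narrow pair at x = +30, y = -34 and +34 mm, so it fits only one way round. Origin: centre of its underside; z up. At the start it lies in the cradle, its axes along the cradle's.
- plate_handle (a point): Centre of the handle's bar, 36 mm above the plate's underside (30 mm above its top): 10 mm wide (x), 68 mm long (y), 14 mm high, standing on two posts at its ends, free below. It lies over the plate's centre.
- housing: White instrument housing fixed to the bench, 100 (x) x 150 (y) x 70 mm, with a dark top flange around a window 34 x 110 mm, a green circuit board inside, and four 8 mm threaded holes with brass rings in the flange. Origin: centre of its underside, the flange's top face 70 mm above it; z up, connectors on its front (-x). It stands on the side that the cradle does not, turned by up to 0.4 rad.
- plate_hole0 (a point): Plate hole 0 (wide pair, right (-y)) at (-30,-52) mm, its centre at the plate's underside. It belongs over thread0.
- plate_hole1 (a point): Plate hole 1 (wide pair, left (+y)) at (-30,+52) mm, its centre at the plate's underside. It belongs over thread1.
- plate_hole2 (a point): Plate hole 2 (narrow pair, right (-y)) at (+30,-34) mm, its centre at the plate's underside. It belongs over thread2.
- plate_hole3 (a point): Plate hole 3 (narrow pair, left (+y)) at (+30,+34) mm, its centre at the plate's underside. It belongs over thread3.
- thread0 (a point): Threaded hole 0 of the housing (wide pair, right (-y)) at (-30,-52) mm, its mouth at the flange's top face, 70 mm above the bench.
- thread1 (a point): Threaded hole 1 of the housing (wide pair, left (+y)) at (-30,+52) mm, its mouth at the flange's top face, 70 mm above the bench.
- thread2 (a point): Threaded hole 2 of the housing (narrow pair, right (-y)) at (+30,-34) mm, its mouth at the flange's top face, 70 mm above the bench.
- thread3 (a point): Threaded hole 3 of the housing (narrow pair, left (+y)) at (+30,+34) mm, its mouth at the flange's top face, 70 mm above the bench.
- screwdriver: Bystander: screwdriver, 180 mm long, lying beyond the cradle and housing. Origin: its underside, handle to -x.
- screw_dish: Bystander: small steel dish, 68 mm wide, 22 mm high, in front between cradle and housing. Origin: its underside, centre.
- mug: Bystander: blue mug, 76 mm wide, 90 mm high. Origin: its underside, centre.
- reagent: Bystander: amber reagent bottle, 60 mm wide, 120 mm high. Origin: its underside, centre.
- weight: Bystander: brass calibration weight, 38 mm wide, 60 mm high. Origin: its underside, centre.
- wrench: Bystander: small wrench, 150 mm long, lying on the left. Origin: its underside, handle to -x.
- mouse: Bystander: black computer mouse, 62 mm wide, 32 mm high. Origin: its underside, centre.

How it is judged (in metres and radians):
On the way, in this order (a step that is already met when the one before it is completed fails the run):
1. the hasp is swung back past 1.6 rad while the plate still lies in the cradle (value of joint hasp above 1.6 rad and z of plate in the frame of cradle below 0.042 m), for 0.2 s.
2. the plate is lifted more than 30 mm clear of the cradle's bed, gripped by the fingers (z of plate in the frame of cradle above 0.064 m and contact force between plate and the fingers above 2 N), for 0.2 s.
At the end, for the whole second after the job is handed in: Through the last second the fingers hold the plate still (under 20 mm/s), level within 0.07 rad, its underside 3 to 20 mm above the flange, touching neither housing nor cradle, each of its four holes within 4 mm horizontally of its own threaded hole; the hasp stays swung back (over 1.5 rad) (horizontal distance between plate_hole0 and thread0 below 0.004 m and horizontal distance between plate_hole1 and thread1 below 0.004 m and horizontal distance between plate_hole2 and thread2 below 0.004 m and horizontal distance between plate_hole3 and thread3 below 0.004 m and z of plate in the frame of housing between 0.073 and 0.09 m and angle between plate's own z axis and vertical below 0.07 rad and angle between the x axis of plate and the x axis of housing, either way round below 0.1 rad and contact force between plate and the fingers above 2 N and contact force between plate and housing below 0.2 N and contact force between plate and cradle below 0.2 N and linear speed of plate below 0.02 m/s and angular speed of plate below 0.15 rad/s and value of joint hasp above 1.5 rad); the arm keeps its last pose, push and grip.
It fails at once if a bystander (screwdriver, screw dish, mug, reagent bottle, weight, wrench or mouse) is moved more than 30 mm (distance of any of screwdriver, screw_dish, mug, reagent, weight, wrench, mouse from where it was at the start of the episode above 0.03 m).
It also fails if it takes over 56 s, if anything falls off the work surface, if the arm or the gripper's body presses on something with over 40 N, if the wrist force passes 120 N, or if a joint passes its speed limit or range.

## Working session

There is one attempt and no reset: what is moved stays moved. The work goes in short steps, Python scripts to look and compute and a tool call to move; the robot and the scene stay as the last step left them, time stands still between calls to the robot, and variables do not carry over. Pictures are saved under pics/ and viewed, at most 10 in all, crops included, and the job is handed in when it is done.

```bash
ls; mkdir -p pics; cat > h.py <<'E'
import numpy as np,cv2
from plant import ctrl, imaging, telemetry, workorder
from scipy.spatial.transform import Rotation as Ro
def pose():
    o=telemetry.get_obs(); T=np.eye(4); T[:3,:3]=Ro.from_euler('xyz',o['orientation'],degrees=True).as_matrix(); T[:3,3]=o['tool_pos']; return T
def snap(name,png=None):
    T=pose(); s=imaging.snapshot(name)
    if name=='wrist': s['C']=T@np.array(s['T_tool_cam'])
    else:
        M=np.eye(4);M[:3,:3]=s['R'];M[:3,3]=s['t'];s['C']=np.linalg.inv(M)
    if png: cv2.imwrite('pics/'+png,s['frame'][:,:,::-1])
    np.save('last_'+name+'.npy',s,allow_pickle=True); return s
def load(name): return np.load('last_'+name+'.npy',allow_pickle=True).item()
def ray(s,u,v):
    f=210/np.tan(np.radians(s['fovy'])/2); d=np.array([(u-s['cx'])/f,(v-s['cy'])/f]); p=d.copy()
    for _ in range(20): p=d/(1+s['k1']*(p@p))
    return np.array([p[0],p[1],1.])
def px_z(s,u,v,z):   # intersect with plane z
    d=s['C'][:3,:3]@ray(s,u,v); c=s['C'][:3,3]; return c+d*(z-c[2])/d[2]
def px_d(s,u,v):
    d=s['z_map'][int(round(v)),int(round(u))]; return (s['C']@np.append(ray(s,u,v)*d,1))[:3]
def proj(s,X):
    p=np.linalg.inv(s['C'])@np.append(X,1); f=210/np.tan(np.radians(s['fovy'])/2); q=p[:2]/p[2]; q=q*(1+s['k1']*(q@q)); return q*f+[s['cx'],s['cy']]
E
python3 - <<'E'
from h import *
a=snap('scene','scene.png');b=snap('top','top.png')
o=telemetry.get_obs();print(o)
for s in(a,b):print(s['C'].round(3),s['fovy'])
E
```

```text
pics
plant.py
{'clock': 0.1, 'joint_pos': array([ 8.34272170e+01,  2.05865507e+01,  6.38439489e-01, -1.72240326e-02,
       -7.01354958e+01, -1.65059115e+01]), 'qvel': array([ 0.07479317, -0.22907645,  0.15190526,  0.02363794, -0.04028477,
       -0.06512789]), 'tau': array([-1.30769084e-03, -5.84164345e+01,  2.93754601e+01,  7.01552063e+00,
        1.02428271e-02, -4.98003226e-05]), 'tool_pos': array([0.26446071, 0.62054744, 0.21952237]), 'orientation': array([ 1.79915238e+02, -8.23074978e-03, -2.30845530e+01]), 'force': array([0.0339846 , 0.82080357, 0.0184861 ]), 'moment': array([-0.08378452, -0.01397844,  0.03879922]), 'gripper_force': 0.0, 'opening': 0.08767019013602144}
[[ 7.190e-01  4.300e-01 -5.450e-01  1.357e+00]
 [ 6.950e-01 -4.460e-01  5.640e-01 -8.490e-01]
 [-1.000e-03 -7.850e-01 -6.200e-01  9.710e-01]
 [ 0.000e+00  0.000e+00  0.000e+00  1.000e+00]] 42.342087901361
[[ 0.005 -0.997  0.072  0.479]
 [-1.    -0.005 -0.003  0.008]
 [ 0.004 -0.072 -0.997  1.254]
 [ 0.     0.     0.     1.   ]] 52.6533078138524
```

View pics/top.png

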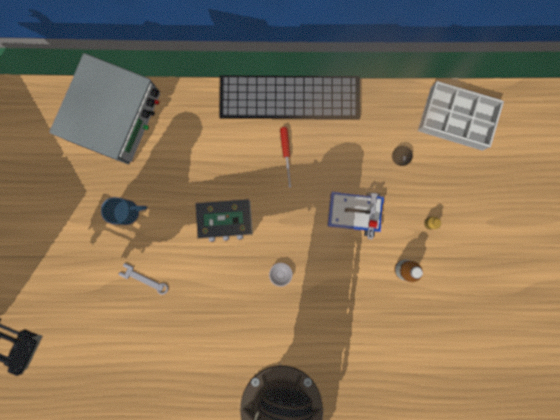

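View pics/scene.png

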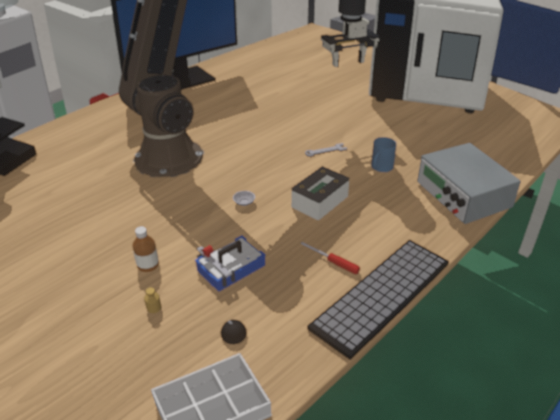

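The top view shows the housing near (223,218), slightly rotated, and the cradle near (356,212), with the red knob at about (373,224). In front of them are the dish (281,273), bottle (411,271) and weight (433,223). I'll enlarge both fixtures.

```bash
python3 - <<'E'
from h import *
s=load('top');f=s['frame'][:,:,::-1]
a=cv2.resize(f[190:250,185:265],None,fx=5,fy=5,interpolation=cv2.INTER_CUBIC)
b=cv2.resize(f[180:240,315:395],None,fx=5,fy=5,interpolation=cv2.INTER_CUBIC)
cv2.imwrite('pics/crop.png',np.hstack([a,b]))
for n,u,v,z in [('hous',223,218,.07),('cradle',356,212,.04),('dish',281,273,.02),('bottle',411,271,.11),('weight',433,223,.05)]:print(n,px_z(s,u,v,z).round(3))
E
```

```text
hous [0.533 0.167 0.07 ]
cradle [ 0.553 -0.21   0.04 ]
dish [0.377 0.004 0.02 ]
bottle [ 0.392 -0.342  0.11 ]
weight [ 0.523 -0.425  0.05 ]
```

View pics/crop.png

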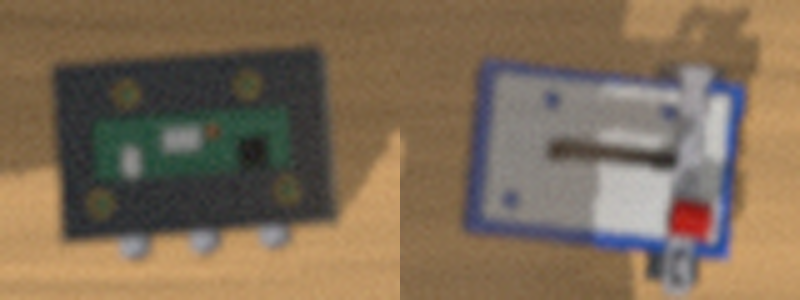

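Housing threads are at crop pixels t3 (127,94), t2 (247,84), t1 (101,204), t0 (288,188). Plate holes in the right half are h3 (552,100), h1 (511,199), h2 (670,112), and the knob top is at (691,220). I'll fit poses to these.

```bash
cat >> h.py <<'E'
H={0:(-.030,-.052),1:(-.030,.052),2:(.030,-.034),3:(.030,.034)}
def fit(ids,P):  # 2D rigid: returns origin, yaw deg, residuals mm
    A=np.array([H[i] for i in ids]);P=np.array(P)[:,:2];a=A-A.mean(0);p=P-P.mean(0)
    th=np.arctan2((a[:,0]*p[:,1]-a[:,1]*p[:,0]).sum(),(a*p).sum());R=np.array([[np.cos(th),-np.sin(th)],[np.sin(th),np.cos(th)]])
    o=P.mean(0)-R@A.mean(0);return o,np.degrees(th),((A@R.T+o-P)*1000).round(1)
E
python3 - <<'E'
from h import *
s=load('top')
def c(x,y,ou,ov): return (x+.5)/5-.5+ou,(y+.5)/5-.5+ov
print(fit([3,2,1,0],[px_z(s,*c(x,y,185,190),.07) for x,y in[(127,94),(247,84),(101,204),(288,188)]]))
o,th,r=fit([3,1,2],[px_z(s,*c(x,y,315,180),.04) for x,y in[(152,100),(111,199),(270,112)]]);print(o,th,r)
print('knob',px_z(s,*c(291,220,315,180),.077))
R=Ro.from_euler('z',th,degrees=True).as_matrix()[:2,:2];print('knob pred',o+R@[-.031,-.045])
T=pose()
print(s['T_tool_cam'] if 'T_tool_cam' in s else snap('wrist')['T_tool_cam'])
E
```

```bash
cat >> h.py <<'E'
def to(x,y,z,yaw):
    T=pose();d=T[:3,:3].T@(np.array([x,y,z])-T[:3,3]);y0=np.degrees(np.arctan2(T[1,0],T[0,0]))
    print('delta tool',d.round(4),'turn',round((y0-yaw+180)%360-180,2))
E
python3 -c "
from h import *
to(.52,-.2505,.2,-5.9)"
```

```text
delta tool [0.5766 0.7012 0.0206] turn -17.18
```

The rows are not in the units I measure in: shifts go in shares of 750 mm and turns go in shares of 120 degrees. I convert before sending: 0.7012 m is 0.9349, 0.5766 m is 0.7688, -17.2 degrees is -0.1433.

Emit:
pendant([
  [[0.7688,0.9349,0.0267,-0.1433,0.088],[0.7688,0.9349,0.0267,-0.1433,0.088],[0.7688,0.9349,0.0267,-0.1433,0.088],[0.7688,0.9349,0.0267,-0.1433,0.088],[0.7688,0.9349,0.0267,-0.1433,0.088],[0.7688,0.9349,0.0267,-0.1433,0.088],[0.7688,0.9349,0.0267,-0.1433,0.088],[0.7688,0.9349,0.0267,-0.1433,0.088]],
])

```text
refused: rows[0]: the value is too long (schema: maxItems 5). Nothing was moved.
```

The error is about the shape of the input: a list of rows, each a list of 5 numbers. Fixing that and sending the same move.

Emit:
pendant([
  [0.7688,0.9349,0.0267,-0.1433,0.088],
  [0.7688,0.9349,0.0267,-0.1433,0.088],
  [0.7688,0.9349,0.0267,-0.1433,0.088],
  [0.7688,0.9349,0.0267,-0.1433,0.088],
  [0.7688,0.9349,0.0267,-0.1433,0.088],
  [0.7688,0.9349,0.0267,-0.1433,0.088],
  [0.7688,0.9349,0.0267,-0.1433,0.088],
  [0.7688,0.9349,0.0267,-0.1433,0.088],
])

```text
clock: 1.15
tool_pos: [0.4054, 0.1394, 0.2095]
orientation: [-180.0, -0.0, -5.8]
force: [1.1, 0.9, 0.4]
opening: 0.0875
gripper_force: 0.0
```

```bash
python3 -c "
from h import *
to(.52,-.2505,.2,-5.9)"
```

```text
delta tool [0.1537 0.3762 0.0094] turn 0.06
```

Converted, 0.3762 m is 0.5016, 0.1537 m is 0.2049.

Emit:
pendant([
  [0.2049,0.5016,0.0133,0,0.088],
  [0.2049,0.5016,0.0133,0,0.088],
  [0.2049,0.5016,0.0133,0,0.088],
  [0.2049,0.5016,0.0133,0,0.088],
  [0.2049,0.5016,0.0133,0,0.088],
  [0.2049,0.5016,0.0133,0,0.088],
  [0.2049,0.5016,0.0133,0,0.088],
  [0.2049,0.5016,0.0133,0,0.088],
])

```text
clock: 2.15
tool_pos: [0.5195, -0.2508, 0.1982]
orientation: [180.0, 0.1, -6.1]
force: [-0.7, 0.9, 0.0]
opening: 0.0875
gripper_force: 0.0
```

```bash
python3 -c "
from h import *
to(.52,-.2505,.2,-5.9)
s=snap('wrist','w1.png')
for p in [(.52,-.2505,.077),(.556,-.2095,.077)]:print(proj(s,p))"
```

```text
delta tool [ 0.0005 -0.0003 -0.0018] turn -0.17
[284.94601786 198.38462656]
[234.50647873 163.84816679]
```

View pics/w1.png

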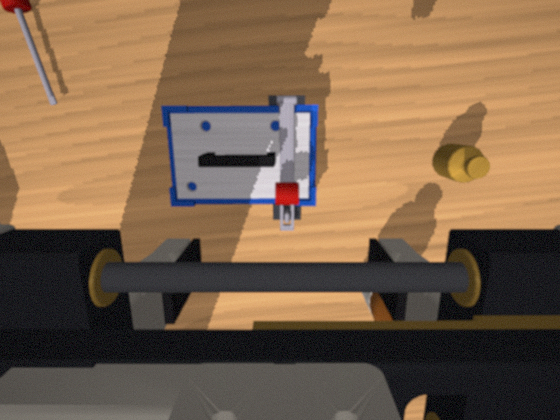

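The wrist view shows the knob at (287,193), the plate holes at (206,126), (276,126) and (192,186), and the handle centre at (236,160). I'll refine the fit from these.

```bash
python3 - <<'E'
from h import *
s=load('wrist')
print(fit([3,2,1],[px_z(s,u,v,.04) for u,v in[(206,126),(276,126),(192,186)]]))
print(px_d(s,287,193),px_z(s,287,190,.077),px_d(s,236,160),px_d(s,230,180))
E
```

```text
(array([ 0.55791441, -0.21177199]), np.float64(-6.349826305138155), array([[ 0.3, -0.1],
       [ 0.1, -0.2],
       [-0.4,  0.3]]))
[ 0.52450863 -0.25286445  0.07576617] [ 0.527538   -0.25317377  0.077     ] [ 0.55921698 -0.21130542  0.07700015] [ 0.53613491 -0.19635212  0.03970822]
```

Converted, 0.118 m is 0.1573, 0.003 m is 0.004.

Emit:
pendant([
  [0.004,0.002,0.0667,0,0.088],
  [0.004,0.002,0.12,0,0.088],
  [0.004,0.002,0.1573,0,0.088],
  [0.004,0.002,0.1573,0,0.06],
  [0.004,0.002,0.1573,0,0.02],
  [0.004,0.002,0.1573,0,0.0],
  [0.004,0.002,0.1573,0,0.0],
  [0.004,0.002,0.1573,0,0.0],
])

```text
clock: 3.2
tool_pos: [0.5228, -0.2505, 0.0819]
orientation: [180.0, -0.1, -5.9]
force: [-0.1, 0.2, 0.4]
opening: 0.0437
gripper_force: 0.0
```

Emit:
pendant([
  [0,0,0,0,0],
  [0,0,0,0,0],
  [0,0,0,0,0],
])

```text
clock: 3.58
tool_pos: [0.5225, -0.2505, 0.0813]
orientation: [-180.0, 0.0, -5.9]
force: [-0.2, 0.6, -0.2]
opening: 0.0135
gripper_force: 0.0
```

```bash
python3 - <<'E'
from h import *
o=telemetry.get_obs();print(o['opening'],o['gripper_force'])
s=snap('wrist');t=snap('scene')
u,v=proj(t,[.5225,-.2505,.07]).astype(int);print(u,v,proj(s,[.5225,-.2505,.07]))
c=cv2.resize(t['frame'][v-60:v+60,u-60:u+60,::-1],(480,480),interpolation=cv2.INTER_CUBIC)
w=cv2.resize(s['frame'][90:330,200:360,::-1],(320,480))
cv2.imwrite('pics/k.png',np.hstack([c,w]))
E
```

```text
0.013457237352922587 0.0
207 247 [285.9979203  243.21291106]
```

View pics/k.png

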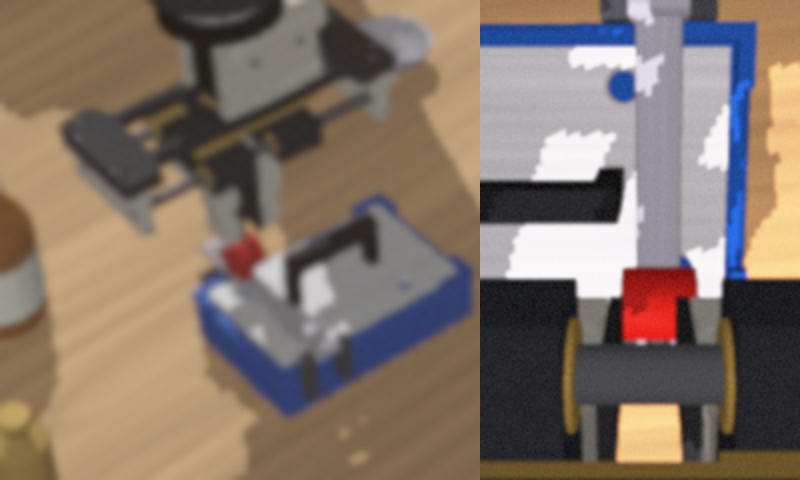

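Both views show the knob between or just ahead of the pads; it is at about (287,242) in the full wrist image. The opening reading is odd, so I'll check depths.

```bash
python3 - <<'E'
from h import *
s=load('wrist')
for v in (230,236,242,250,255,300,310):
    print(v,[(u,*(px_d(s,u,v)*1000).round(0).astype(int)) for u in (262,268,272,278,287,296,301,305,310)])
o=telemetry.get_obs();print(o['opening'],o['gripper_force'],o['clock'],o['force'])
E
```

```text
230 [(262, np.int64(522), np.int64(-234), np.int64(41)), (268, np.int64(522), np.int64(-238), np.int64(40)), (272, np.int64(532), np.int64(-243), np.int64(72)), (278, np.int64(532), np.int64(-247), np.int64(72)), (287, np.int64(531), np.int64(-252), np.int64(71)), (296, np.int64(531), np.int64(-257), np.int64(73)), (301, np.int64(530), np.int64(-260), np.int64(71)), (305, np.int64(530), np.int64(-262), np.int64(72)), (310, np.int64(519), np.int64(-266), np.int64(40))]
236 [(262, np.int64(518), np.int64(-234), np.int64(41)), (268, np.int64(517), np.int64(-238), np.int64(39)), (272, np.int64(529), np.int64(-243), np.int64(74)), (278, np.int64(529), np.int64(-247), np.int64(75)), (287, np.int64(529), np.int64(-252), np.int64(75)), (296, np.int64(528), np.int64(-257), np.int64(74)), (301, np.int64(527), np.int64(-259), np.int64(74)), (305, np.int64(527), np.int64(-262), np.int64(74)), (310, np.int64(514), np.int64(-266), np.int64(40))]
242 [(262, np.int64(535), np.int64(-240), np.int64(98)), (268, np.int64(533), np.int64(-242), np.int64(93)), (272, np.int64(526), np.int64(-243), np.int64
[... 1731 characters left out ...]
, np.int64(134))]
310 [(262, np.int64(521), np.int64(-241), np.int64(134)), (268, np.int64(518), np.int64(-242), np.int64(131)), (272, np.int64(436), np.int64(-230), np.int64(1)), (278, np.int64(435), np.int64(-235), np.int64(0)), (287, np.int64(434), np.int64(-243), np.int64(-1)), (296, np.int64(434), np.int64(-250), np.int64(1)), (301, np.int64(517), np.int64(-256), np.int64(131)), (305, np.int64(518), np.int64(-257), np.int64(133)), (310, np.int64(519), np.int64(-259), np.int64(134))]
0.005201035135306989 0.0 3.675 [-0.1743198   0.4191642   0.92677244]
```

Emit:
pendant([
  [0,0,0,0,0],
  [0,0,0,0,0],
])

```text
clock: 3.92
tool_pos: [0.5225, -0.2505, 0.0813]
orientation: [180.0, 0.0, -5.9]
force: [0.6, 0.4, -1.0]
opening: 0.0005
gripper_force: 0.0
```

```bash
python3 - <<'E'
from h import *
t=snap('scene'); 
for v in range(228,252,2): print(v,[tuple((px_d(t,u,v)*1000).round(0).astype(int).tolist()) for u in (202,206,210,214)])
u,v=207,240
c=cv2.resize(t['frame'][v-40:v+30,u-45:u+45,::-1],None,fx=8,fy=8,interpolation=cv2.INTER_CUBIC);cv2.imwrite('pics/k2.png',c)
E
```

```text
228 [(556, -285, 175), (557, -274, 169), (560, -265, 165), (535, -234, 133)]
230 [(558, -287, 171), (559, -276, 165), (562, -267, 161), (538, -238, 130)]
232 [(560, -289, 167), (559, -276, 159), (535, -248, 128), (537, -237, 123)]
234 [(558, -288, 159), (535, -260, 129), (536, -249, 123), (536, -237, 116)]
236 [(534, -272, 129), (532, -258, 120), (528, -244, 108), (536, -238, 110)]
238 [(530, -270, 119), (533, -260, 116), (534, -249, 109), (534, -237, 101)]
240 [(530, -270, 113), (535, -262, 111), (534, -250, 103), (536, -239, 97)]
242 [(524, -267, 101), (533, -262, 104), (534, -251, 97), (538, -241, 93)]
244 [(524, -268, 95), (531, -261, 95), (534, -251, 90), (453, -179, -5)]
246 [(438, -208, -2), (532, -262, 90), (527, -246, 77), (460, -185, -3)]
248 [(494, -248, 51), (523, -257, 74), (526, -247, 70), (467, -191, -2)]
250 [(516, -264, 68), (526, -260, 71), (531, -251, 69), (475, -197, -1)]
```

View pics/k2.png

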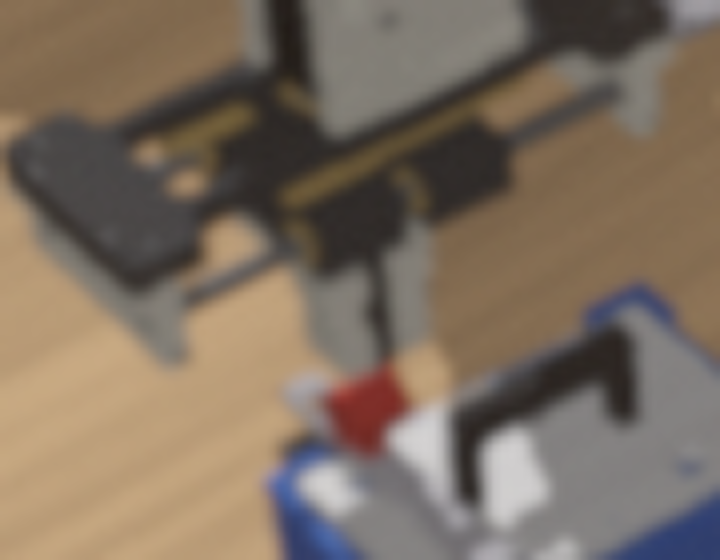

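The knob is untouched at about px (207,250), and the closed fingertips end above it at z ≈ 0.088. I'll open the fingers and measure where the tips and outer legs sit relative to the TCP.

Converted, -0.03 m is -0.04.

Emit:
pendant([
  [0,0,-0.04,0,0.088],
  [0,0,-0.04,0,0.088],
  [0,0,-0.04,0,0.088],
  [0,0,-0.04,0,0.088],
  [0,0,-0.04,0,0.088],
  [0,0,-0.04,0,0.088],
])

```text
clock: 4.72
tool_pos: [0.5224, -0.2504, 0.111]
orientation: [-180.0, 0.0, -5.9]
force: [-0.1, 0.2, -0.3]
opening: 0.0548
gripper_force: 0.0
```

```bash
python3 - <<'E'
from h import *
T=pose();print(T[:3,3])
Ti=np.linalg.inv(T)
for n in('wrist','scene'):
    s=snap(n)
    v,u=np.mgrid[0:420,0:560];z=s['z_map']
    P=np.array([ray(s,a,b) for a,b in zip(u.ravel(),v.ravel())])*z.reshape(-1,1)
    W=np.c_[P,np.ones(len(P))]@(s['C']).T; L=(W@Ti.T)[:,:3]; m=(z.ravel()>0)&(W[:,2]>.085)&(abs(L[:,1])<.13)&(abs(L[:,0])<.06)&(L[:,2]>-.08)
    for lo in np.arange(-.12,.12,.01):
        k=m&(L[:,1]>=lo)&(L[:,1]<lo+.01)
        if k.sum()>3: print(n,'y',round(lo,2),k.sum(),'zmax mm',(np.sort(L[k,2])[-3:]*1000).round(),'x range',(L[k,0].min()*1000).round(),(L[k,0].max()*1000).round())
E
```

```text
[ 0.52238303 -0.25043104  0.11099148]
wrist y -0.09 1301 zmax mm [-72. -72. -72.] x range 4.0 40.0
wrist y -0.07 29 zmax mm [-77. -77. -77.] x range 39.0 39.0
wrist y -0.06 124 zmax mm [-76. -76. -76.] x range 38.0 39.0
wrist y -0.05 347 zmax mm [-12. -11. -10.] x range 11.0 39.0
wrist y -0.04 1653 zmax mm [-6. -6. -5.] x range -8.0 39.0
wrist y -0.03 529 zmax mm [-6. -6. -5.] x range -10.0 10.0
wrist y 0.02 797 zmax mm [-6. -6. -5.] x range -10.0 37.0
wrist y 0.03 1501 zmax mm [-11.  -8.  -6.] x range -8.0 39.0
wrist y 0.04 258 zmax mm [-12. -11. -11.] x range 11.0 39.0
wrist y 0.05 116 zmax mm [-77. -77. -76.] x range 38.0 39.0
wrist y 0.06 9 zmax mm [-78. -77. -77.] x range 38.0 39.0
wrist y 0.07 940 zmax mm [-73. -73. -72.] x range -32.0 39.0
wrist y 0.08 240 zmax mm [-72. -72. -72.] x range -33.0 38.0
scene y -0.09 26 zmax mm [-70. -70. -70.] x range -6.0 42.0
scene y -0.08 8 zmax mm [-75. -74. -73.] x range 1.0 37.0
scene y -0.07 4 zmax mm [-78. -77. -74.] x range 38.0 40.0
scene y -0.06 7 zmax mm [-75. -74. -41.] x range 6.0 40.0
scene y -0.05 45 zmax mm [-12. -12. -11.] x range 8.0 40.0
scene y -0.04 123 zmax mm [-6. -4. -3.] x range -13.0 41.0
scene y -0.03 44 zmax mm [-8. -7. -7.] x range -9.0 16.0
scene y 0.02 4 zmax mm [-78. -24.  -7.] x range 6.0 28.0
scene y 0.03 52 zmax mm [-5. -3. -3.] x range 5.0 39.0
scene y 0.04 73 zmax mm [-10.  -9.  -8.] x range -9.0 41.0
scene y 0.05 6 zmax mm [-77. -76. -75.] x range 38.0 40.0
scene y 0.06 8 zmax mm [-75. -72. -69.] x range 5.0 41.0
scene y 0.08 58 zmax mm [-69. -69. -68.] x range -39.0 42.0
```

The whole gripper sits 30 mm further back than the documented TCP frame, with the tips at tool z ≈ -5 mm and the grasp point at ≈ -24 mm. I'll allow for that and grip the knob.

Converted, 0.062 m is 0.0827, 0.001 m is 0.0013.

Emit:
pendant([
  [0.0013,0.0013,0.04,0,0.088],
  [0.0013,0.0013,0.0827,0,0.06],
  [0.0013,0.0013,0.0827,0,0.0],
  [0.0013,0.0013,0.0827,0,0],
  [0.0013,0.0013,0.0827,0,0],
  [0.0013,0.0013,0.0827,0,0],
  [0.0013,0.0013,0.0827,0,0],
  [0.0013,0.0013,0.0827,0,0],
])

```text
clock: 5.82
tool_pos: [0.5235, -0.2534, 0.0501]
orientation: [179.9, -0.0, -5.8]
force: [-0.8, -11.1, -0.5]
opening: 0.0217
gripper_force: 30.0
```

Emit:
pendant([
  [0,0,0,0,0],
  [0,0,0,0,0],
])

```text
clock: 6.08
tool_pos: [0.5236, -0.2534, 0.05]
orientation: [179.9, -0.0, -5.9]
force: [-1.7, -10.0, 0.1]
opening: 0.0218
gripper_force: 30.0
```

Converted, 0.0716 m is 0.0955, -0.0663 m is -0.0884.

Emit:
pendant([
  [0.0052,0.0027,-0.0165,0,0],
  [0.0127,0.0027,-0.032,0,0],
  [0.0225,0.0027,-0.0461,0,0],
  [0.0343,0.0027,-0.0588,0,0],
  [0.0477,0.0027,-0.0696,0,0],
  [0.0627,0.0027,-0.0783,0,0],
  [0.0787,0.0027,-0.0845,0,0],
  [0.0955,0.0027,-0.0884,0,0],
])

```text
clock: 7.08
tool_pos: [0.5953, -0.2609, 0.1162]
orientation: [180.0, -0.0, -5.9]
force: [-2.6, 0.6, -1.7]
opening: 0.0218
gripper_force: 30.0
```

```bash
python3 -c "
from h import *
print(telemetry.get_obs()['moment'])"
```

```text
[ 0.0822495   1.42285509 -0.00984391]
```

Converted, 0.0505 m is 0.0673, 0.0384 m is 0.0512.

Emit:
pendant([
  [0.0172,0,-0.0013,0,0],
  [0.0344,0,0,0,0],
  [0.0512,0,0.0036,0,0],
  [0.0673,0,0.0097,0,0],
  [0.0673,0,0.0097,0,0],
])

```text
clock: 7.7
tool_pos: [0.6474, -0.2662, 0.1085]
orientation: [180.0, -0.2, -5.8]
force: [0.8, 1.2, 3.4]
opening: 0.0217
gripper_force: 30.0
```

```bash
python3 -c "
from h import *
print(telemetry.get_obs()['moment'])"
```

```text
[ 0.54089542 -0.23618794 -0.00547741]
```

Converted, -0.13 m is -0.1733, -0.1 m is -0.1333.

Emit:
pendant([
  [0,0,0,0,0.088],
  [0,0,0,0,0.088],
  [0,0,0,0,0.088],
  [0,0,0,0,0.088],
  [0,0,0,0,0.088],
  [0,0,-0.0667,0,0.088],
  [0,0,-0.1333,0,0.088],
  [0,0,-0.1733,0,0.088],
])

```text
clock: 8.7
tool_pos: [0.6454, -0.2664, 0.2417]
orientation: [180.0, -0.2, -5.9]
force: [0.2, -0.0, -1.3]
opening: 0.0872
gripper_force: 0.0
```

```bash
python3 - <<'E'
from h import *
# handle hover: grasp shifted 6mm to plate +y
th=np.radians(-6.1);o=np.array([.557,-.211])+np.array([[np.cos(th),-np.sin(th)],[np.sin(th),np.cos(th)]])@[0,.006]
print(o);to(*o,.2,-96.1)
E
```

```text
[ 0.55763758 -0.20503397]
delta tool [-0.0937 -0.0521  0.0413] turn 90.23
```

Converted, -0.0937 m is -0.1249, -0.0521 m is -0.0695, 80 degrees is 0.6667.

Emit:
pendant([
  [-0.0667,-0.04,0,0.0833,0.088],
  [-0.1249,-0.0695,0,0.1667,0.088],
  [-0.1249,-0.0695,0,0.25,0.088],
  [-0.1249,-0.0695,0,0.3333,0.088],
  [-0.1249,-0.0695,0,0.4167,0.088],
  [-0.1249,-0.0695,0,0.5,0.088],
  [-0.1249,-0.0695,0,0.5833,0.088],
  [-0.1249,-0.0695,0,0.6667,0.088],
])

```text
clock: 9.7
tool_pos: [0.5567, -0.2046, 0.2385]
orientation: [-180.0, -0.0, -86.2]
force: [0.9, 0.8, -0.3]
opening: 0.0879
gripper_force: 0.0
```

Emit:
pendant([
  [0,0,0.0267,0.085,0.088],
  [0,0,0.0533,0.085,0.088],
  [0,0,0.0533,0.085,0.088],
])

```text
clock: 10.07
tool_pos: [0.5558, -0.2045, 0.1971]
orientation: [179.8, 0.0, -96.1]
force: [0.8, 0.6, -0.2]
opening: 0.0876
gripper_force: 0.0
```

```bash
python3 - <<'E'
from h import *
s=snap('wrist','w2.png')
print(pose()[:3,3])
for p in [(.557,-.211,.077)]:print(proj(s,p))
E
```

```text
[ 0.55656149 -0.20474155  0.19829997]
[282.03256329 191.32734239]
```

View pics/w2.png

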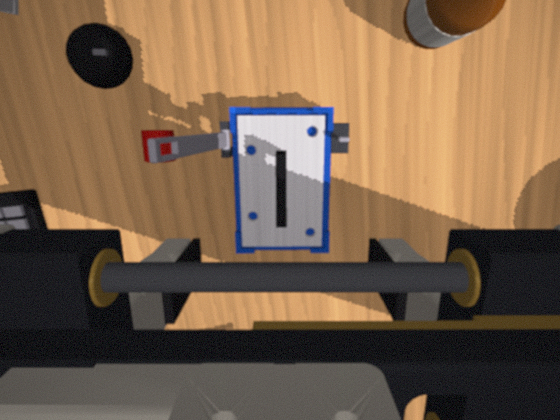

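The hasp is back at the stop, its knob at (160,147). Plate holes are h0 (312,132), h1 (310,232), h2 (251,150) and h3 (253,216), and the handle centre is at (281,189).

```bash
python3 - <<'E'
from h import *
s=load('wrist')
o,th,r=fit([0,1,2,3],[px_z(s,u,v,.04) for u,v in[(312,132),(310,232),(251,150),(253,216)]]);print(o,th,r)
print(px_d(s,281,189))
R=Ro.from_euler('z',th,degrees=True).as_matrix()[:2,:2];to(*(o+R@[0,.006]),.047,th-90)
E
```

```text
[ 0.55768854 -0.21081152] -6.122391264135284 [[-0.3 -0.8]
 [-0.1  0.6]
 [ 0.1 -0. ]
 [ 0.3  0.2]]
[ 0.5576813  -0.21328117  0.0772799 ]
delta tool [-1.000e-04 -1.900e-03  1.513e-01] turn 0.06
```

Converted, 0.151 m is 0.2013, 0.14 m is 0.1867.

Emit:
pendant([
  [0,-0.0013,0.0667,0,0.06],
  [0,-0.0013,0.1333,0,0.05],
  [0,-0.0013,0.1867,0,0.05],
  [0,-0.0013,0.2013,0,0.05],
  [0,-0.0013,0.2013,0,0],
  [0,-0.0013,0.2013,0,0],
  [0,-0.0013,0.2013,0,0],
  [0,-0.0013,0.2013,0,0],
])

```text
clock: 11.12
tool_pos: [0.5583, -0.2048, 0.0484]
orientation: [-179.9, 0.0, -96.1]
force: [-1.3, -0.1, 0.1]
opening: 0.0155
gripper_force: 0.0
```

Emit:
pendant([
  [0,0,0,0,0],
  [0,0,0,0,0],
  [0,0,0,0,0],
])

```text
clock: 11.5
tool_pos: [0.5581, -0.2048, 0.048]
orientation: [-180.0, -0.0, -96.1]
force: [0.0, 1.4, 6.1]
opening: 0.0097
gripper_force: 30.0
```

Gripped at 9.7 mm. Lifting.

Converted, -0.11 m is -0.1467, -0.09 m is -0.12.

Emit:
pendant([
  [0,0,-0.0133,0,0],
  [0,0,-0.04,0,0],
  [0,0,-0.08,0,0],
  [0,0,-0.12,0,0],
  [0,0,-0.1467,0,0],
  [0,0,-0.1467,0,0],
  [0,0,-0.1467,0,0],
])

```text
clock: 12.38
tool_pos: [0.557, -0.2045, 0.1563]
orientation: [179.9, 0.0, -96.1]
force: [0.4, -0.1, -3.3]
opening: 0.0099
gripper_force: 30.0
```

```bash
python3 - <<'E'
from h import *
# plate origin in tool at grasp: tool was at 6mm plate +y; hold at housing hover height .16
th=np.radians(5.1);R=np.array([[np.cos(th),-np.sin(th)],[np.sin(th),np.cos(th)]])
to(*(np.array([.5326,.1672])+R@[0,.006]),.155,5.1-90)
E
```

```text
delta tool [-0.3729  0.0649  0.0016] turn -11.2
```

Converted, -0.41 m is -0.5467, -0.19 m is -0.2533, -11.2 degrees is -0.0933.

Emit:
pendant([
  [-0.04,0.0067,-0.0267,-0.0117,0],
  [-0.1067,0.0187,-0.0533,-0.0233,0],
  [-0.18,0.0307,-0.0533,-0.035,0],
  [-0.2533,0.044,-0.0533,-0.0467,0],
  [-0.3267,0.056,-0.0533,-0.0583,0],
  [-0.4,0.0693,-0.0533,-0.07,0],
  [-0.4733,0.0813,-0.0533,-0.0817,0],
  [-0.5467,0.0867,-0.0533,-0.0933,0],
])

```text
clock: 13.38
tool_pos: [0.5354, 0.2113, 0.196]
orientation: [179.9, -0.1, -84.8]
force: [0.7, -0.4, -2.1]
opening: 0.0096
gripper_force: 30.0
```

Emit:
pendant([
  [-0.0667,0,0,0,0],
  [-0.12,0,0,0,0],
  [-0.1467,0,0,0,0],
  [-0.1467,0,0,0,0],
  [-0.1467,0,0,0,0],
  [-0.1467,0,0,0,0],
])

```text
clock: 14.12
tool_pos: [0.5269, 0.3183, 0.1973]
orientation: [180.0, -0.0, -84.9]
force: [0.4, 0.2, -3.2]
opening: 0.0094
gripper_force: 30.0
```

```bash
python3 - <<'E'
from h import *
s=snap('wrist','w3.png')
th=np.radians(5.1);R=np.array([[np.cos(th),-np.sin(th)],[np.sin(th),np.cos(th)]])
for i in H: print(i,proj(s,np.append(np.array([.5326,.1672])+R@H[i],.07)).round(1))
E
```

```text
0 [333.2 -60.6]
1 [328.8  82.8]
2 [255.8 -33.6]
3 [257.8  60.1]
```

View pics/w3.png

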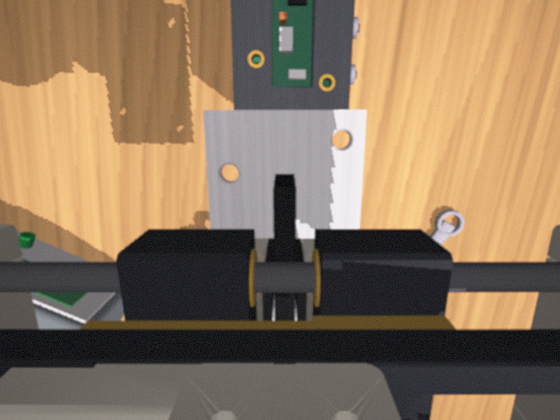

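Threads 3 and 1 appear at (257,60) and (328,83), within a pixel of prediction. Plate holes h0 (342,140) and h2 (230,172) are visible in the grip. I'll work out the plate pose in the tool frame and the move to the hover.

```bash
cat > plan.py <<'E'
from h import *
import sys
s=load('wrist');T=pose()
a=[tuple(map(float,x.split(','))) for x in sys.argv[1:3]]
zt=np.median([px_d(s,u,v)[2] for u,v in[(285,140),(260,150),(300,160),(245,200)]]) ;z=T[2,3]-.008
print('plate top depth',[px_d(s,u,v).round(4)[2] for u,v in[(215,120),(285,115),(355,120),(215,220),(250,200)]],'kin',z)
o,th,r=fit([0,2],[px_z(s,u,v,z) for u,v in a]);print(o,th,r)
tr=[px_z(s,257,60,.07),px_z(s,328,83,.07)];print('housing from wrist',fit([3,1],tr))
oh,yh=np.array([.5328,.1672]),5.1
yaw=np.degrees(np.arctan2(T[1,0],T[0,0]));dy=yh-th
R=Ro.from_euler('z',dy,degrees=True).as_matrix()[:2,:2]
t=oh+R@(T[:2,3]-o);print('tool target',t);to(*t,T[2,3],yaw+dy)
E
python3 plan.py 342,140 230,172
```

```text
plate top depth [np.float64(0.1878), np.float64(0.1893), np.float64(0.1894), np.float64(0.1891), np.float64(0.1889)] kin 0.18945232361181297
[0.5279751  0.31195411] 4.121096570758193 [[-0.4 -0.2]
 [ 0.4  0.2]]
housing from wrist (array([0.53310771, 0.16729121]), np.float64(4.885301260480019), array([[ 0., -0.],
       [-0.,  0.]]))
tool target [0.53166298 0.17361798]
delta tool [ 0.1446  0.0081 -0.    ] turn -0.98
```

Converted, 0.1445 m is 0.1927, 0.0077 m is 0.0103, -0.5 degrees is -0.0042.

Emit:
pendant([
  [0.04,0.0027,0,-0.0042,0],
  [0.0933,0.0067,0,-0.0042,0],
  [0.1467,0.0103,0,-0.0042,0],
  [0.18,0.0103,0.0267,-0.0042,0],
  [0.1927,0.0103,0.0533,-0.0042,0],
  [0.1927,0.0103,0.08,-0.0042,0],
  [0.1927,0.0103,0.0933,-0.0042,0],
  [0.1927,0.0103,0.0933,-0.0042,0],
])

```text
clock: 15.18
tool_pos: [0.5318, 0.1744, 0.1271]
orientation: [180.0, -0.0, -84.4]
force: [0.2, -0.2, -2.0]
opening: 0.0091
gripper_force: 30.0
```

Emit:
pendant([
  [0,0,0,0,0],
  [0,0,0,0,0],
])

```text
clock: 15.42
tool_pos: [0.5324, 0.1752, 0.1281]
orientation: [-179.9, 0.0, -84.4]
force: [0.2, 0.3, -2.6]
opening: 0.0097
gripper_force: 30.0
```

```bash
python3 - <<'E'
from h import *
s=snap('wrist','w4.png');snap('scene');print(pose()[:3,3])
to(.5321,.1735,.094,-84.7)
E
```

```text
[0.5322219  0.175062   0.12790066]
delta tool [0.0016 0.0003 0.0339] turn 0.33
```

Converted, 0.034 m is 0.0453, 0.0015 m is 0.002, 0.2 degrees is 0.0017.

Emit:
pendant([
  [0.002,0,0.0133,0.0017,0],
  [0.002,0,0.0267,0.0017,0],
  [0.002,0,0.04,0.0017,0],
  [0.002,0,0.0453,0.0017,0],
  [0.002,0,0.0453,0.0017,0],
  [0.002,0,0.0453,0.0017,0],
  [0.002,0,0.0453,0.0017,0],
])

```text
clock: 16.4
tool_pos: [0.5324, 0.1734, 0.0937]
orientation: [-180.0, 0.0, -84.6]
force: [-1.1, 0.7, -2.5]
opening: 0.0097
gripper_force: 30.0
```

```bash
python3 - <<'E'
from h import *
s=snap('wrist','w5.png');P=[pose()[:3,3] for _ in range(1)];print(P)
T=pose()
print([px_d(s,u,v)[2].round(4) for u,v in[(215,120),(285,115),(350,120),(215,220),(250,200)]])
E
```

```text
[array([0.53233654, 0.17339998, 0.09368739])]
[np.float64(0.086), np.float64(0.0848), np.float64(0.0848), np.float64(0.0856), np.float64(0.0851)]
```

View pics/w5.png

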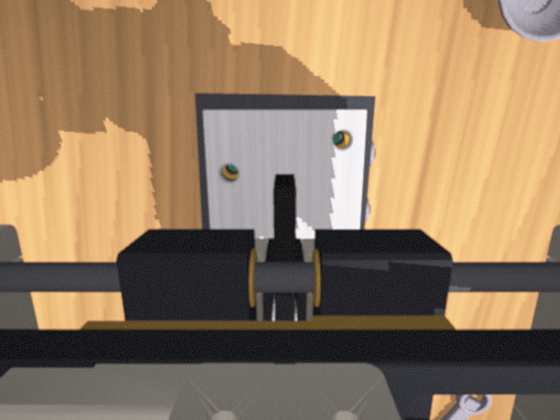

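The rings show through both visible holes, at (342,139) and (230,172). I'll check the alignment numerically.

```bash
python3 - <<'E'
from h import *
s=load('wrist')
R=Ro.from_euler('z',5.,degrees=True).as_matrix()[:2,:2]
for i,(u,v) in {0:(342,139),2:(230,172)}.items():
    w=np.array([.533,.1673])+R@H[i]; print(i,'hole-thread mm',((px_z(s,u,v,.0855)[:2]-w)*1000).round(1),'hole expected px',proj(s,[*w,.0855]).round(1),'thread px',proj(s,[*w,.07]).round(1))
f=s['frame'][:,:,::-1]
cv2.imwrite('pics/z.png',np.hstack([cv2.resize(f[119:159,322:362],(400,400),interpolation=cv2.INTER_CUBIC),cv2.resize(f[152:192,210:250],(400,400),interpolation=cv2.INTER_CUBIC)]))
E
```

```text
0 hole-thread mm [ 0.5 -0.3] hole expected px [342.8 139.7] thread px [338.1 138.2]
2 hole-thread mm [-0.1 -0.6] hole expected px [229.7 173.1] thread px [234. 169.]
```

View pics/z.png

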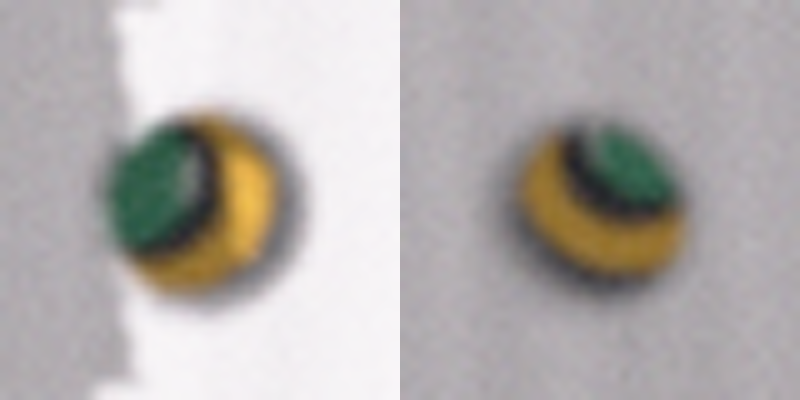

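The thread bores sit at (337.5,138) and (232.5,168), within about 1 mm of where they should be. I'm handing it in.

Emit:
pendant([
  [0,0,0,0,0],
  [0,0,0,0,0],
])

```text
clock: 16.7
tool_pos: [0.5322, 0.1733, 0.0934]
orientation: [-180.0, 0.0, -84.6]
force: [-0.1, -1.2, -2.1]
opening: 0.0095
gripper_force: 30.0
```

```bash
python3 -c "
from plant import ctrl, imaging, telemetry, workorder
print(workorder.close_job())"
```

```text
the job is handed in; nothing more can be done
None
```

I handed the job in at 16.7 s with the hasp swung back and the plate held level about 1 cm above the flange; the two visible holes are within about 1 mm of their threads, the other two are hidden under the gripper, and no verdict came back.

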